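# Tighten the book press corner to corner

### The job

Press the mended book: screw all four orange knobs of the book press down clockwise, each fully home until it stops dead. Work crosswise so that the plate comes down evenly: one corner and then the one diagonally opposite it, then the other two. Do not shift the press on the desk, and leave everything around it and the bone folder on top of it as they are.

Things in the scene. Friction and masses are not known exactly. Their poses are not given: they have to be found in the camera images.
- press: Hand book press, about 6.5 kg, standing loose on four rubber feet: two dark steel plates faced with beech inside, each 165 x 250 x 20 mm, a blue hardback between, a steel stud at each corner. Origin: centre of its footprint; x along the 165 mm side, y along the 250 mm side, z up. Upper plate's top face 78 mm up. Twists on the desk if a knob is wrenched past its stop (2 N m).
- knob_a_grip (a point): Cross knob A, orange, axis at x 65, y 108 mm in the press's frame, diagonal to knob C. Four round lobes at 90 degrees, 56 mm across the lobe tips, 45 mm across the hollows between them (flat fingers bear there, at 45 degrees to the lobes); lobes from 14 to 44 mm above the upper plate, black hub below. Point: on the turning axis, 107 mm above the desk; x and y along the lobes, z up.
- knob_a (a joint): Turn of knob A in rad, growing as it tightens (clockwise from above). Captive on its stud. Light even drag of 0.12 N m; stays where left; then a hard stop when tight. Each knob stops at its own reading between 2.4 and 3.0, to be felt; it starts 1.2 to 2.4 rad short of it. Knobs do not rise or sink.
- knob_b_grip (a point): Cross knob B, orange, axis at x 65, y -108 mm in the press's frame, diagonal to knob D. Four round lobes at 90 degrees, 56 mm across the lobe tips, 45 mm across the hollows between them (flat fingers bear there, at 45 degrees to the lobes); lobes from 14 to 44 mm above the upper plate, black hub below. Point: on the turning axis, 107 mm above the desk; x and y along the lobes, z up.
- knob_b (a joint): Turn of knob B in rad, growing as it tightens (clockwise from above). Captive on its stud. Light even drag of 0.12 N m; stays where left; then a hard stop when tight. Each knob stops at its own reading between 2.4 and 3.0, to be felt; it starts 1.2 to 2.4 rad short of it. Knobs do not rise or sink.
- knob_c_grip (a point): Cross knob C, orange, axis at x -65, y -108 mm in the press's frame, diagonal to knob A. Four round lobes at 90 degrees, 56 mm across the lobe tips, 45 mm across the hollows between them (flat fingers bear there, at 45 degrees to the lobes); lobes from 14 to 44 mm above the upper plate, black hub below. Point: on the turning axis, 107 mm above the desk; x and y along the lobes, z up.
- knob_c (a joint): Turn of knob C in rad, growing as it tightens (clockwise from above). Captive on its stud. Light even drag of 0.12 N m; stays where left; then a hard stop when tight. Each knob stops at its own reading between 2.4 and 3.0, to be felt; it starts 1.2 to 2.4 rad short of it. Knobs do not rise or sink.
- knob_d_grip (a point): Cross knob D, orange, axis at x -65, y 108 mm in the press's frame, diagonal to knob B. Four round lobes at 90 degrees, 56 mm across the lobe tips, 45 mm across the hollows between them (flat fingers bear there, at 45 degrees to the lobes); lobes from 14 to 44 mm above the upper plate, black hub below. Point: on the turning axis, 107 mm above the desk; x and y along the lobes, z up.
- knob_d (a joint): Turn of knob D in rad, growing as it tightens (clockwise from above). Captive on its stud. Light even drag of 0.12 N m; stays where left; then a hard stop when tight. Each knob stops at its own reading between 2.4 and 3.0, to be felt; it starts 1.2 to 2.4 rad short of it. Knobs do not rise or sink.
- folder: Bystander, loose. White bone folder, 130 x 20 x 5 mm, lying lengthwise (along y) on the middle of the press's upper plate; origin: under the middle of its straight part.
- glue: Bystander, loose. White glue bottle with a red cap, upright, 48 mm across, 130 mm high, beside the +y end of the press; origin under its centre.
- brush: Bystander, loose. Flat brush 190 mm long lying on the desk beside the -y end of the press; origin under its middle.
- mug: Bystander, loose. White mug, 80 mm across, 95 mm high; origin under its centre.
- plant: Bystander, loose. Succulent in a white pot, 80 mm across, about 115 mm high; origin under its centre.
- pens: Bystander, loose. Dark steel pen pot, 76 mm across, pens up to 150 mm; origin under its centre.
- book: Bystander, loose. Red hardback lying flat, 130 x 190 x 26 mm; origin under its centre.
- stapler: Bystander, loose. Black and steel stapler 150 x 36 x 56 mm; origin under its centre.

How it is judged:
By the outcome, as a careful person would: the job done as asked, in the order asked, and still so for the second after the job is handed in, with the robot touching nothing.
It also fails if it takes over 72 s, if anything falls off the work surface, if the arm or the gripper's body presses on something with over 40 N, if the wrist force passes 120 N, or if a joint passes its speed limit or range.

### The arm

A 7-joint arm with a two-finger parallel gripper is mounted at the origin on the work surface. World frame = base frame: x ahead of the robot, y to its left, z up, the work surface at z = 0. Lengths are in mm, angles in rad, forces in N, time in s.
With the tool pointing down it reaches from about 400 to 925 mm from the base axis. Payload 5.6 kg.
Tool frame: the origin (TCP) lies at the very end of the fingers, on their centre line; the grasp point (between the pads) lies 19 mm behind it (r.tcp_to_grasp is the distance from the TCP to the grasp point, in mm); z points along the fingers, y is the line along which they close (so a half turn about z gives the same grasp; the last joint's range is limited). The gripper opens to 85 mm and grips with 20 to 120 N. Pads are 22 mm wide; open, the fingers measure 114 mm over their backs; the gripper's body (76 mm by 85 mm) begins 54 mm behind the grasp point. The pads swing forward as they close: fully open they stand 13 mm farther back than shut.
Start: joints at [-1.378, 0.468, -0.012, 1.603, 0.006, 1.071, -0.056], TCP at [151.894, 632.01, 231.29] pointing down, gripper open.
Joint ranges: [-2.53, 2.53], [-0.31, 2.02], [-1.57, 1.55], [0.28, 2.44], [-1.29, 4.43], [0.15, 1.84], [-2.92, 2.92]. Speed limits (rad/s): [2.57, 2.57, 3.14, 3.14, 3.14, 3.14, 3.14].

### API

Orientations are given as a unit quaternion [x, y, z, w].
In Python, from workcell import r gives the robot as it stands.
- The arm moves only by the tool carry_out, never from a script. Its argument "targets" is a list of rows, each an object with "dp": the shift along the tool's x, y, z scaled (see below), a list of three; "angular": the turn, a rotation vector about the tool's x, y, z scaled (see below), a list of three; "hand": the opening, from -1 (shut) to 1 (fully open). A call has 1 to 12 rows; each row is the pose to reach, as a shift and turn from the pose commanded when the call began, along the tool's axes at that moment, turning the shorter way round; what a row does not reach only later rows make up. The controller multiplies each number of a shift by 150 mm and each number of a turn by 180 degrees. A row lasts 1/12 s, in which the tool goes at most 41.7 mm and 7.16 degrees, less where a joint would pass 70% of its speed; a pose out of reach is approached as far as the arm can. A call with a number of a shift or a turn outside -1 to 1 is refused whole. A call with a gripper value outside its range is refused whole. The fingers move at their own pace and stop on an object; "force" is the grip in N (left out, the last holds). Time passes only in rows, so rows that repeat a pose let the fingers close. It gives the time, the measured TCP pose, the force, the opening and the grip force at its end, in the units of the state.
- r.sense(): the state, without advancing time (a new reading comes with each control period).
- r.read_camera(name): name is "scene" or "top" or "wrist"; returns the picture (420x560x3 uint8, red, green, blue); there is no depth.
- r.calibration(name): a dict with "fovy" (degrees; the focal length in pixels is half the picture's height over the tangent of half this angle, whatever the lens; pixels are square), "cx", "cy" (the principal point, pixels), "view" (4x4, takes a point from world to camera coordinates). Camera axes: x right, y up, looking along -z (the intrinsics and any distortion apply to the point x, -y, -z); pixel columns grow to the right and rows downward; lengths in mm; the calibration is good to about 2 mm. A picture is of the moment at which its call begins: read the wrist's pose just before it. calibration takes no time and is no camera call; for the wrist camera it gives the pose at the moment of the call.
- r.hand_in(): hands the job in; it is judged then, once.
The state is a dict: "time_s": time; "joint_pos": joint angles; "joint_velocities": joint speeds; "tau": joint torques, N m; "position": TCP position; "ee_rot": TCP orientation; "ft_force": force on the tool from outside, world axes, zero at the start; "torque": the same for the moment, N m; "grip_width": finger opening in mm; "gripper_force": force on a finger pad.
Only numpy, scipy, OpenCV 4.12 (cv2) and the standard library are available. Lean on these libraries where they do the work, as an engineer would, in place of code of your own. Each camera call takes 0.05 s, during which the arm holds its last target. There are 200 camera calls.

## Working session

There is one attempt and no reset: what is moved stays moved. The work goes in short steps, Python scripts to look and compute and a tool call to move; the robot and the scene stay as the last step left them, time stands still between calls to the robot, and variables do not carry over. Pictures are saved under pics/ and viewed, at most 10 in all, crops included, and the job is handed in when it is done.

Besides the shell and the picture viewer there is one more tool, called after "Emit:" as name(argument=value, ...) on one line, values as JSON. carry_out: Moves the arm, as the interface text tells. Its arguments: {"type":"object","properties":{"targets":{"type":"array","items":{"type":"object","properties":{"dp":{"type":"array","items":{"type":"number"}},"angular":{"type":"array","items":{"type":"number"}},"hand":{"type":"number"}}}},"force":{"type":"number"}},"required":["targets"]}

```bash
mkdir -p pics; ls
python3 - <<'E'
from workcell import r
import cv2,numpy as np
s=r.sense();print(s)
for n in("scene","top"):
    im=r.read_camera(n);c=r.calibration(n);print(n,c)
    cv2.imwrite(f"pics/{n}0.png",im[:,:,::-1])
a=[cv2.imread(f"pics/{n}0.png") for n in("scene","top")]
E
```

```text
pics
{'time_s': 0.0, 'joint_pos': array([-1.37803218,  0.46838567, -0.01160616,  1.60363745,  0.00599637,
        1.0714006 , -0.05631006]), 'joint_velocities': array([-6.41854916e-04, -2.17733823e-04,  7.04274946e-04,  6.47689768e-04,
        2.73484102e-03,  9.03003122e-05,  2.43303934e-03]), 'tau': array([ 3.88353055e-05, -5.32377362e+01,  2.12879770e-02, -2.51311719e+01,
        1.13280164e-02,  7.61419942e-03, -1.14141469e-05]), 'position': array([151.76286528, 631.45278599, 230.32709325]), 'ee_rot': array([ 1.17645304e-01,  9.93055273e-01, -8.97103081e-04, -4.56176605e-05]), 'ft_force': array([-1.0185264 ,  0.6404641 , -0.41136604]), 'torque': array([-0.02200912, -0.01270639,  0.02482026]), 'gripper_force': 0.0, 'grip_width': 85.13690690853115}
scene {'fovy': 50.99900520452418, 'cx': 274.4400776084221, 'cy': 212.93911928246075, 'view': array([[ 5.87502905e-01,  8.09089542e-01, -1.46440787e-02,
        -2.69337550e+02],
       [-6.08441144e-01,  4.53592650e-01,  6.51193583e-01,
         2.58240986e+02],
       [ 5.33516364e-01, -3.73668062e-01,  7.58770366e-01,
        -1.50339894e+03],
       [ 0.00000000e+00,  0.00000000e+00,  0.00000000e+00,
         1.00000000e+00]])}
top {'fovy': 51.764804597258596, 'cx': 285.20030314381603, 'cy': 208.1966463934917, 'view': array([[ 1.28061345e-02, -9.99915677e-01,  2.15425994e-03,
        -2.16420743e+01],
       [ 9.78759908e-01,  1.29759842e-02,  2.04598792e-01,
        -5.29922293e+02],
       [-2.04609493e-01, -5.11616386e-04,  9.78843549e-01,
        -1.16237189e+03],
       [ 0.00000000e+00,  0.00000000e+00,  0.00000000e+00,
         1.00000000e+00]])}
```

View pics/top0.png

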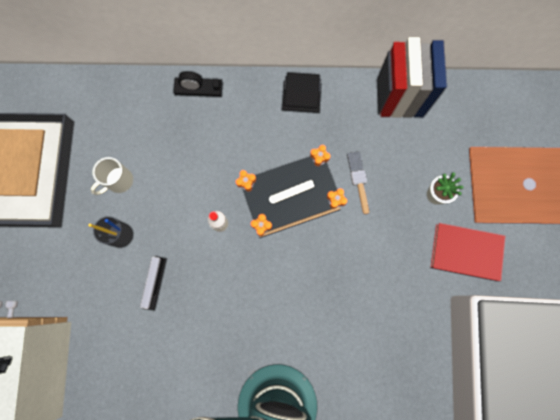

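View pics/scene0.png

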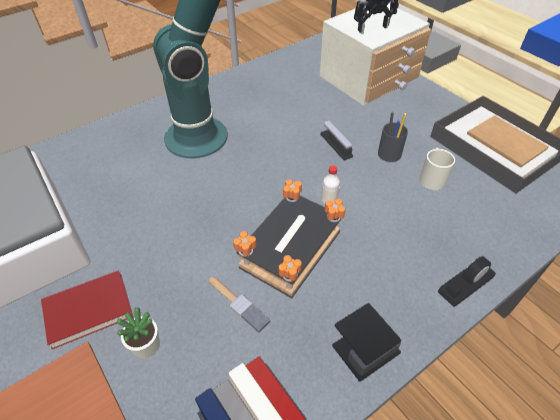

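The top view shows the four orange knobs at about (245,180), (320,155), (337,198) and (261,224), with the glue at (217,220). That puts press +y to the left, so A is far-left, B far-right, C near-right and D near-left. The scene view agrees.

```bash
cat > h.py <<'E'
from workcell import r
import cv2,numpy as np
from scipy.spatial.transform import Rotation as R
def K(c): return 210/np.tan(np.radians(c["fovy"]/2))
def ray(c,u,v):
    f=K(c);d=np.array([(u-c["cx"])/f,-(v-c["cy"])/f,-1.]);V=c["view"]
    return -V[:3,:3].T@V[:3,3], V[:3,:3].T@d
def plane(c,u,v,z):
    o,d=ray(c,u,v);return o+d*(z-o[2])/d[2]
def proj(c,p):
    q=c["view"][:3,:3]@np.array(p)+c["view"][:3,3];f=K(c)
    return c["cx"]+f*q[0]/-q[2], c["cy"]-f*q[1]/-q[2]
def orange(im):
    h=cv2.cvtColor(im,cv2.COLOR_RGB2HSV)
    return cv2.inRange(h,(6,170,140),(20,255,255))
def blobs(im,a0):
    n,l,st,ce=cv2.connectedComponentsWithStats(orange(im))
    return [(ce[i],st[i,4],l==i) for i in range(1,n) if st[i,4]>a0]
def tool():
    s=r.sense();return s["position"],R.from_quat(s["ee_rot"]),s
E
python3 - <<'E'
from h import *
for n in("scene","top"):
    im=cv2.imread(f"pics/{n}0.png")[:,:,::-1].copy();c=r.calibration(n)
    for ce,a,m in blobs(im,40): print(n,ce.round(1),a,plane(c,*ce,107).round(1))
p,q,s=tool();print(q.as_matrix().round(3));c=r.calibration("wrist");V=c["view"]
print(c["fovy"],c["cx"],c["cy"]);print("cam in tool",q.inv().apply(-V[:3,:3].T@V[:3,3]-p).round(1));print((q.as_matrix().T@V[:3,:3].T).round(3))
E
```

```text
top [319.5 155.3] 171 [ 669.8 -107.5  107. ]
top [245.7 180.4] 176 [595.1  93.8 107. ]
top [336.3 198.3] 183 [ 548.5 -152.4  107. ]
top [261.4 224.3] 204 [474.5  48.2 107. ]
[[-0.972  0.234 -0.   ]
 [ 0.234  0.972 -0.002]
 [-0.    -0.002 -1.   ]]
59.610357180461484 276.08229081182304 209.75792611646258
cam in tool [  70.9    0.3 -142.8]
[[ 0.     0.96   0.279]
 [ 1.    -0.    -0.001]
 [-0.001  0.279 -0.96 ]]
```

Emit:
carry_out(targets=[{"dp": [-0.95, -0.91, 0]}, {"dp": [-0.95, -0.91, 0]}, {"dp": [-0.95, -0.91, 0]}, {"dp": [-0.95, -0.91, 0]}, {"dp": [-0.95, -0.91, 0]}])

```text
invalid input at $.targets[0]: expected keys dp, angular, hand
```

Emit:
carry_out(targets=[{"dp": [-0.95, -0.91, 0]}, {"dp": [-0.95, -0.91, 0]}, {"dp": [-0.95, -0.91, 0]}, {"dp": [-0.95, -0.91, 0]}, {"dp": [-0.95, -0.91, 0]}])

```text
invalid input at $.targets[0]: expected keys dp, angular, hand
```

Emit:
carry_out(targets=[{"dp": [-0.95, -0.91, -0.1]}, {"dp": [-0.95, -0.91, -0.1]}, {"dp": [-0.95, -0.91, -0.1]}, {"dp": [-0.95, -0.91, -0.1]}, {"dp": [-0.95, -0.91, -0.1]}])

```text
invalid input at $.targets[0]: expected keys dp, angular, hand
```

Emit:
carry_out(targets=[{"dp": [-0.95, -0.91, -0.1]}, {"dp": [-0.95, -0.91, -0.1]}, {"dp": [-0.95, -0.91, -0.1]}, {"dp": [-0.95, -0.91, -0.1]}, {"dp": [-0.95, -0.91, -0.1]}, {"dp": [-0.95, -0.91, -0.1]}, {"dp": [-0.95, -0.91, -0.1]}])

```text
invalid input at $.targets[0]: expected keys dp, angular, hand
```

Run:
```python
from h import *
p,q,s=tool();print(s["time_s"],p,s["joint_pos"].round(3),s["joint_velocities"].round(2),s["torque"],s["ft_force"]);print(q.as_matrix().round(3))
c=r.calibration("wrist");im=r.read_camera("wrist");cv2.imwrite("pics/w1.png",im[:,:,::-1]);np.save("w1.npy",c["view"])
for ce,a,m in blobs(im,300): print(ce.round(1),a,plane(c,*ce,110).round(1))
```

```text
0.1 [151.76565304 631.51097999 230.42287934] [-1.378  0.468 -0.012  1.604  0.006  1.071 -0.056] [-0. -0.  0. -0.  0. -0.  0.] [-0.00723812  0.03040276  0.00405807] [ 0.59155183  0.04833707 -0.26331238]
[[-0.972  0.234 -0.   ]
 [ 0.234  0.972 -0.002]
 [-0.    -0.002 -1.   ]]
```

View pics/w1.png

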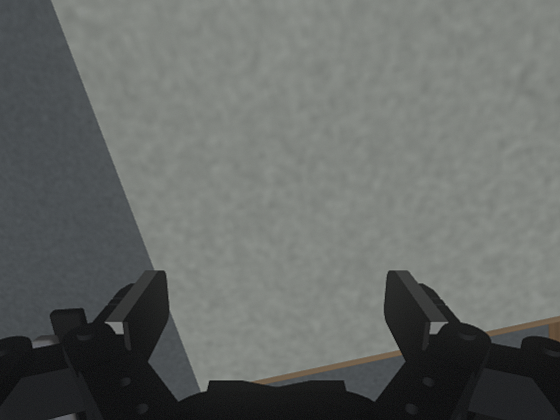

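The move calls were refused because every row needs all three keys, so nothing moved. The view only shows the drawer unit under the hand.

Emit:
carry_out(targets=[{"dp": [-0.6, -0.54, -0.3], "angular": [0, 0, 0], "hand": 1}, {"dp": [-1, -0.91, -0.4], "angular": [0, 0, 0], "hand": 1}, {"dp": [-1, -0.91, -0.4], "angular": [0, 0, 0], "hand": 1}, {"dp": [-1, -0.91, -0.4], "angular": [0, 0, 0], "hand": 1}, {"dp": [-1, -0.91, -0.4], "angular": [0, 0, 0], "hand": 1}])

```text
time_s: 0.57
position: [264.7, 465.0, 290.6]
ee_rot: [0.118, 0.993, -0.0, -0.0]
ft_force: [0.9, 1.1, 0.4]
grip_width: 85.5
gripper_force: 0.0
```

Emit:
carry_out(targets=[{"dp": [-1, -0.91, 0], "angular": [0, 0, 0], "hand": 1}, {"dp": [-1, -0.91, 0], "angular": [0, 0, 0], "hand": 1}, {"dp": [-1, -0.91, 0], "angular": [0, 0, 0], "hand": 1}, {"dp": [-1, -0.91, 0], "angular": [0, 0, 0], "hand": 1}, {"dp": [-1, -0.91, 0], "angular": [0, 0, 0], "hand": 1}])

```text
time_s: 0.98
position: [379.1, 296.3, 290.5]
ee_rot: [0.118, 0.993, -0.0, 0.0]
ft_force: [1.2, 0.5, 0.3]
grip_width: 85.7
gripper_force: 0.0
```

Emit:
carry_out(targets=[{"dp": [-1, -0.91, 0], "angular": [0, 0, 0], "hand": 1}, {"dp": [-1, -0.91, 0], "angular": [0, 0, 0], "hand": 1}, {"dp": [-1, -0.91, 0], "angular": [0, 0, 0], "hand": 1}, {"dp": [-1, -0.91, 0], "angular": [0, 0, 0], "hand": 1}, {"dp": [-1, -0.91, 0], "angular": [0, 0, 0], "hand": 1}])

```text
time_s: 1.4
position: [493.0, 128.5, 290.6]
ee_rot: [0.118, 0.993, -0.0, 0.0]
ft_force: [0.7, 0.5, -0.3]
grip_width: 85.3
gripper_force: 0.0
```

Emit:
carry_out(targets=[{"dp": [-1, -0.91, 0], "angular": [0, 0, 0], "hand": 1}, {"dp": [-1, -0.91, 0], "angular": [0, 0, 0], "hand": 1}, {"dp": [-1, -0.91, 0], "angular": [0, 0, 0], "hand": 1}, {"dp": [-1, -0.91, 0], "angular": [0, 0, 0], "hand": 1}, {"dp": [-1, -0.91, 0], "angular": [0, 0, 0], "hand": 1}, {"dp": [-1, -0.91, 0], "angular": [0, 0, 0], "hand": 1}, {"dp": [-1, -0.91, 0], "angular": [0, 0, 0], "hand": 1}])

```text
time_s: 1.98
position: [606.1, -39.2, 289.7]
ee_rot: [0.12, 0.993, -0.001, -0.0]
ft_force: [0.0, 1.5, -0.1]
grip_width: 85.1
gripper_force: 0.0
```

Run:
```python
from h import *
p,q,s=tool();print(s["time_s"],p,s["joint_pos"].round(3),s["joint_velocities"].round(2),s["torque"],s["ft_force"]);print(q.as_matrix().round(3))
c=r.calibration("wrist");im=r.read_camera("wrist");cv2.imwrite("pics/w2.png",im[:,:,::-1]);np.save("w2.npy",c["view"])
for ce,a,m in blobs(im,300): print(ce.round(1),a,plane(c,*ce,110).round(1))
```

```text
1.9833 [606.13346144 -39.15917535 289.67281186] [-0.349  0.357  0.465  1.673 -0.171  1.154  1.491] [-0.04 -0.03 -0.05  0.03 -0.01  0.01 -0.01] [0.0512353  0.03454332 0.01388353] [ 0.01994032  1.45244289 -0.09531667]
[[-0.971  0.238 -0.001]
 [ 0.238  0.971 -0.001]
 [ 0.001 -0.001 -1.   ]]
```

View pics/w2.png

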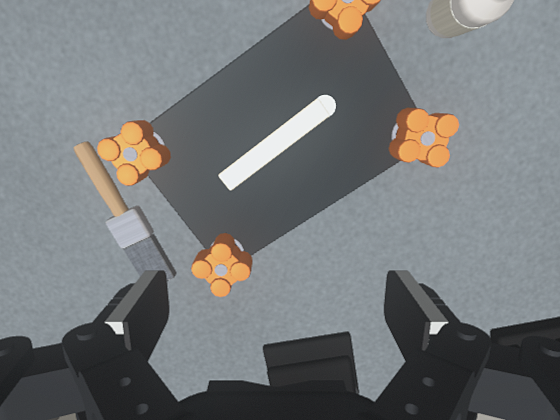

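The wrist view shows A at (428,139), C at (130,155) and B at (221,270). D is cut off at the top, near (343,5). The lobe tops are bright orange discs.

```bash
cat >> h.py <<'E'
def top_mask(im):
    h=cv2.cvtColor(im,cv2.COLOR_RGB2HSV)
    return cv2.inRange(h,(5,110,215),(25,255,255))
def knobs(im,c,guess,z=122):
    vs,us=np.nonzero(top_mask(im)); P=np.array([plane(c,u,v,z)[:2] for u,v in zip(us,vs)])
    out={}
    for k,g in guess.items():
        g=np.array(g)
        for _ in range(8):
            d=P-g;s=d[np.hypot(*d.T)<34]
            if len(s)<40: break
            g=g+cv2.minEnclosingCircle(s.astype(np.float32))[0]
        if len(s)<40: continue
        a=np.arctan2(s[:,1],s[:,0]);w=np.hypot(*s.T)
        m=(w**2*np.exp(4j*a)).sum();out[k]=(g.round(1),round(np.degrees(np.angle(m))/4,1),len(s),w.max().round(1),round(abs(m)/(w**2).sum(),2))
    return out
G={'A':(595,94),'B':(670,-108),'C':(549,-152),'D':(475,48)}
E
python3 - <<'E'
from h import *
im=cv2.imread("pics/w2.png")[:,:,::-1].copy();c=r.calibration("wrist");c["view"]=np.load("w2.npy")
h=cv2.cvtColor(im,cv2.COLOR_RGB2HSV)
for u,v in((118,166),(136,131),(416,120),(202,269),(430,160),(415,142),(158,172)): print(u,v,h[v,u])
for k,v in knobs(im,c,G).items(): print(k,v)
E
```

```text
118 166 [ 18 138 228]
136 131 [ 17 142 233]
416 120 [ 16 152 233]
202 269 [ 16 148 233]
430 160 [ 16 147 235]
415 142 [ 14 156 234]
158 172 [135   5 104]
A (array([594.7,  94.7]), np.float64(21.5), 1996, np.float64(27.0), np.float64(0.44))
B (array([ 669.6, -107.2]), np.float64(-17.4), 1438, np.float64(26.6), np.float64(0.44))
C (array([ 547.6, -152.7]), np.float64(-26.0), 1882, np.float64(26.9), np.float64(0.44))
D (array([477.1,  47.3]), np.float64(-4.4), 1020, np.float64(25.0), np.float64(0.41))
```

Emit:
carry_out(targets=[{"dp": [0.286, 0.849, 0.2], "angular": [0, 0, 0.054], "hand": 0.55}, {"dp": [0.286, 0.849, 0.2], "angular": [0, 0, 0.054], "hand": 0.55}, {"dp": [0.286, 0.849, 0.4], "angular": [0, 0, 0.054], "hand": 0.55}, {"dp": [0.286, 0.849, 0.6], "angular": [0, 0, 0.054], "hand": 0.55}, {"dp": [0.286, 0.849, 0.8], "angular": [0, 0, 0.054], "hand": 0.55}, {"dp": [0.286, 0.849, 0.95], "angular": [0, 0, 0.054], "hand": 0.55}, {"dp": [0.286, 0.849, 0.95], "angular": [0, 0, 0.054], "hand": 0.55}, {"dp": [0.286, 0.849, 0.95], "angular": [0, 0, 0.054], "hand": 0.55}], force=40)

```text
time_s: 2.7
position: [592.8, 98.7, 147.4]
ee_rot: [0.2, 0.98, -0.0, -0.001]
ft_force: [0.4, -0.6, 0.7]
grip_width: 66.2
gripper_force: 0.0
```

```bash
cat > st.py <<'E'
from h import *
def st():
    p,q,s=tool();M=q.as_matrix()
    print("t",round(s["time_s"],2),"p",p.round(1),"yaw_y",round(np.degrees(np.arctan2(M[1,1],M[0,1])),1),"zax",M[:,2].round(3),"j",s["joint_pos"].round(2),"F",s["ft_force"].round(1),"T",s["torque"].round(2),"w",round(s["grip_width"],1),"g",round(s["gripper_force"],1))
    return p,M
def to(x,y,z,yaw):
    p,M=st();d=M.T@(np.array([x,y,z])-p)/150
    y0=np.degrees(np.arctan2(M[1,1],M[0,1]));print("dp",d.round(3),"ang",round(((y0-yaw+180)%360-180)/180,4))
E
python3 -c "
from st import *
to(594.7,94.7,87,66.5)
c=r.calibration('wrist');im=r.read_camera('wrist');cv2.imwrite('pics/w3.png',im[:,:,::-1])
print(knobs(im,c,G))"
```

```text
t 2.7 p [592.8  98.7 147.4] yaw_y 66.9 zax [-0.002 -0.    -1.   ] j [-0.53  0.5   0.4   1.82 -0.25  0.88  1.16] F [ 0.4 -0.6  0.7] T [ 0.05 -0.03  0.  ] w 66.2 g 0.0
dp [-0.023 -0.019  0.403] ang 0.0021
{'A': (array([594.6,  95. ]), np.float64(21.4), 5106, np.float64(27.0), np.float64(0.44)), 'D': (array([473.3,  50. ]), np.float64(-5.2), 7698, np.float64(26.9), np.float64(0.41))}
```

View pics/w3.png

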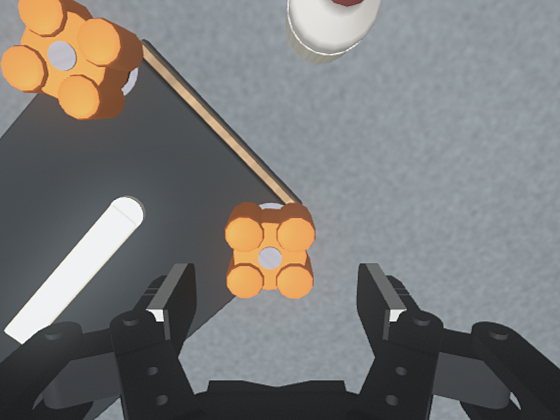

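A sits centred between the fingers, at (270,258), with its hollows facing the pads. D is also in full view now. I'll go down part-way to let it settle, then check.

Emit:
carry_out(targets=[{"dp": [0, 0, 0.1], "angular": [0, 0, 0.002], "hand": 0.55}, {"dp": [0, 0, 0.1], "angular": [0, 0, 0.002], "hand": 0.55}, {"dp": [0, 0, 0.1], "angular": [0, 0, 0.002], "hand": 0.55}])

```text
time_s: 3.0
position: [594.7, 97.5, 134.7]
ee_rot: [0.204, 0.979, 0.001, 0.001]
ft_force: [0.6, -0.4, 1.0]
grip_width: 66.3
gripper_force: 0.0
```

```bash
python3 -c "
from st import *
to(594.7,94.8,87,66.5)"
```

```text
t 3.0 p [594.7  97.5 134.7] yaw_y 66.4 zax [ 0.002  0.001 -1.   ] j [-0.52  0.52  0.4   1.82 -0.26  0.85  1.16] F [ 0.6 -0.4  1. ] T [0.02 0.02 0.03] w 66.3 g 0.0
dp [-0.007 -0.017  0.318] ang -0.0006
```

Emit:
carry_out(targets=[{"dp": [-0.007, -0.017, 0.1], "angular": [0, 0, 0], "hand": 0.55}, {"dp": [-0.007, -0.017, 0.31], "angular": [0, 0, 0], "hand": 0.55}, {"dp": [-0.007, -0.017, 0.31], "angular": [0, 0, 0], "hand": 0.55}, {"dp": [-0.007, -0.017, 0.31], "angular": [0, 0, 0], "hand": 0.55}, {"dp": [-0.007, -0.017, 0.31], "angular": [0, 0, 0], "hand": 0.2}, {"dp": [-0.007, -0.017, 0.31], "angular": [0, 0, 0], "hand": -0.1}, {"dp": [-0.007, -0.017, 0.31], "angular": [0, 0, 0], "hand": -0.1}, {"dp": [-0.007, -0.017, 0.31], "angular": [0, 0, 0], "hand": -0.1}], force=40)

```text
time_s: 3.67
position: [595.0, 94.2, 88.9]
ee_rot: [0.205, 0.979, 0.0, 0.001]
ft_force: [-1.7, -1.3, 4.5]
grip_width: 43.8
gripper_force: 39.6
```

```bash
python3 -c "
from st import *
to(594.7,94.8,87,66.5)"
```

```text
t 3.67 p [595.   94.2  88.9] yaw_y 66.4 zax [ 0.003  0.    -1.   ] j [-0.49  0.58  0.37  1.85 -0.29  0.77  1.19] F [-1.7 -1.3  4.5] T [-0.3   0.38 -0.01] w 43.8 g 39.6
dp [0.004 0.003 0.013] ang -0.0006
```

Emit:
carry_out(targets=[{"dp": [0, 0, 0], "angular": [0, 0, 0.335], "hand": -0.1}, {"dp": [0, 0, 0], "angular": [0, 0, 0.335], "hand": -0.1}, {"dp": [0, 0, 0], "angular": [0, 0, 0.335], "hand": -0.1}, {"dp": [0, 0, 0], "angular": [0, 0, 0.335], "hand": -0.1}, {"dp": [0, 0, 0], "angular": [0, 0, 0.335], "hand": -0.1}, {"dp": [0, 0, 0], "angular": [0, 0, 0.335], "hand": -0.1}, {"dp": [0, 0, 0], "angular": [0, 0, 0.335], "hand": -0.1}, {"dp": [0, 0, 0], "angular": [0, 0, 0.335], "hand": -0.1}, {"dp": [0, 0, 0], "angular": [0, 0, 0.335], "hand": -0.1}, {"dp": [0, 0, 0], "angular": [0, 0, 0.335], "hand": -0.1}])

```text
time_s: 4.5
position: [595.0, 94.1, 88.9]
ee_rot: [0.669, 0.743, 0.001, 0.001]
ft_force: [-2.8, -1.7, 7.6]
grip_width: 43.4
gripper_force: 40.3
```

```bash
python3 -c "
from st import *
to(594.7,94.8,87,66.5)"
```

```text
t 4.5 p [595.   94.1  88.9] yaw_y 6.0 zax [ 0.002  0.    -1.   ] j [-0.69  0.64  0.64  1.86 -0.51  0.81  0.33] F [-2.8 -1.7  7.6] T [-0.56  0.51 -0.15] w 43.4 g 40.3
dp [ 0.005 -0.001  0.013] ang -0.3363
```

Emit:
carry_out(targets=[{"dp": [0, 0, 0], "angular": [0, 0, 0.06], "hand": -0.1}, {"dp": [0, 0, 0], "angular": [0, 0, 0.06], "hand": -0.1}, {"dp": [0, 0, 0], "angular": [0, 0, 0.06], "hand": -0.1}, {"dp": [0, 0, 0], "angular": [0, 0, 0.06], "hand": -0.1}])

```text
time_s: 4.83
position: [595.0, 94.1, 88.9]
ee_rot: [0.736, 0.677, 0.001, 0.001]
ft_force: [-2.5, -2.1, 7.5]
grip_width: 43.8
gripper_force: 40.7
```

```bash
python3 -c "
from st import *
st()"
```

```text
t 4.83 p [595.   94.1  88.9] yaw_y -4.7 zax [ 0.002  0.001 -1.   ] j [-0.72  0.65  0.69  1.86 -0.55  0.83  0.17] F [-2.5 -2.1  7.5] T [-0.55  0.54 -0.12] w 43.8 g 40.7
```

Emit:
carry_out(targets=[{"dp": [0, 0, 0], "angular": [0, 0, 0.04], "hand": -0.1}, {"dp": [0, 0, 0], "angular": [0, 0, 0.04], "hand": -0.1}, {"dp": [0, 0, 0], "angular": [0, 0, 0.04], "hand": -0.1}])

```text
time_s: 5.08
position: [594.9, 94.2, 88.9]
ee_rot: [0.777, 0.63, 0.001, 0.0]
ft_force: [-2.4, -2.2, 7.2]
grip_width: 43.7
gripper_force: 41.0
```

```bash
python3 -c "
from st import *
st()"
```

```text
t 5.08 p [594.9  94.2  88.9] yaw_y -11.9 zax [ 0.002  0.001 -1.   ] j [-0.74  0.66  0.72  1.86 -0.58  0.84  0.07] F [-2.4 -2.2  7.2] T [-0.58  0.62 -0.11] w 43.7 g 41.0
```

Emit:
carry_out(targets=[{"dp": [0, 0, 0], "angular": [0, 0, 0.04], "hand": -0.1}, {"dp": [0, 0, 0], "angular": [0, 0, 0.04], "hand": -0.1}, {"dp": [0, 0, 0], "angular": [0, 0, 0.04], "hand": -0.1}])

```text
time_s: 5.33
position: [595.0, 94.2, 88.9]
ee_rot: [0.815, 0.58, 0.001, 0.0]
ft_force: [-2.3, -2.5, 7.6]
grip_width: 44.0
gripper_force: 41.0
```

```bash
python3 -c "
from st import *
st()"
```

```text
t 5.33 p [595.   94.2  88.9] yaw_y -19.1 zax [ 0.002  0.001 -1.   ] j [-0.76  0.67  0.75  1.86 -0.6   0.84 -0.03] F [-2.3 -2.5  7.6] T [-0.51  0.61 -0.09] w 44.0 g 41.0
```

Emit:
carry_out(targets=[{"dp": [0, 0, 0], "angular": [0, 0, 0.06], "hand": -0.1}, {"dp": [0, 0, 0], "angular": [0, 0, 0.06], "hand": -0.1}, {"dp": [0, 0, 0], "angular": [0, 0, 0.06], "hand": -0.1}])

```text
time_s: 5.58
position: [594.9, 94.1, 88.9]
ee_rot: [0.866, 0.5, 0.001, 0.0]
ft_force: [-3.7, -1.7, 8.2]
grip_width: 43.8
gripper_force: 41.1
```

```bash
python3 -c "
from st import *
st()"
```

```text
t 5.58 p [594.9  94.1  88.9] yaw_y -30.1 zax [ 0.002  0.001 -1.   ] j [-0.79  0.69  0.8   1.86 -0.64  0.86 -0.19] F [-3.7 -1.7  8.2] T [-0.56  0.63 -0.15] w 43.8 g 41.1
```

Emit:
carry_out(targets=[{"dp": [0, 0, 0], "angular": [0, 0, 0.04], "hand": -0.1}, {"dp": [0, 0, 0], "angular": [0, 0, 0.04], "hand": -0.1}, {"dp": [0, 0, 0], "angular": [0, 0, 0.04], "hand": -0.1}])

```text
time_s: 5.83
position: [594.9, 94.1, 88.9]
ee_rot: [0.895, 0.445, 0.001, 0.0]
ft_force: [-3.7, -1.8, 8.2]
grip_width: 43.4
gripper_force: 41.1
```

```bash
python3 -c "
from st import *
st()"
```

```text
t 5.83 p [594.9  94.1  88.9] yaw_y -37.1 zax [ 0.002  0.001 -1.   ] j [-0.81  0.7   0.83  1.87 -0.67  0.87 -0.29] F [-3.7 -1.8  8.2] T [-0.48  0.6  -0.15] w 43.4 g 41.1
```

Emit:
carry_out(targets=[{"dp": [0, 0, 0], "angular": [0, 0, 0.04], "hand": -0.1}, {"dp": [0, 0, 0], "angular": [0, 0, 0.04], "hand": -0.1}, {"dp": [0, 0, 0], "angular": [0, 0, 0.04], "hand": -0.1}])

```text
time_s: 6.08
position: [594.9, 94.2, 88.9]
ee_rot: [0.922, 0.388, 0.001, 0.0]
ft_force: [-3.1, -2.1, 7.5]
grip_width: 43.7
gripper_force: 41.2
```

```bash
python3 -c "
from st import *
st()"
```

```text
t 6.08 p [594.9  94.2  88.9] yaw_y -44.3 zax [ 0.002  0.001 -1.   ] j [-0.82  0.72  0.85  1.87 -0.7   0.88 -0.4 ] F [-3.1 -2.1  7.5] T [-0.56  0.58 -0.13] w 43.7 g 41.2
```

Emit:
carry_out(targets=[{"dp": [0, 0, 0], "angular": [0, 0, 0.04], "hand": -0.1}, {"dp": [0, 0, 0], "angular": [0, 0, 0.04], "hand": -0.1}, {"dp": [0, 0, 0], "angular": [0, 0, 0.04], "hand": -0.1}])

```text
time_s: 6.33
position: [594.9, 94.1, 88.9]
ee_rot: [0.944, 0.329, 0.001, 0.0]
ft_force: [-3.1, -1.1, 7.9]
grip_width: 43.9
gripper_force: 41.3
```

```bash
python3 -c "
from st import *
st()"
```

```text
t 6.33 p [594.9  94.1  88.9] yaw_y -51.5 zax [ 0.002  0.001 -1.   ] j [-0.84  0.73  0.88  1.87 -0.72  0.9  -0.5 ] F [-3.1 -1.1  7.9] T [-0.53  0.65 -0.14] w 43.9 g 41.3
```

Emit:
carry_out(targets=[{"dp": [0, 0, 0], "angular": [0, 0, 0.04], "hand": -0.1}, {"dp": [0, 0, 0], "angular": [0, 0, 0.04], "hand": -0.1}, {"dp": [0, 0, 0], "angular": [0, 0, 0.04], "hand": -0.1}])

```text
time_s: 6.58
position: [594.9, 94.2, 88.9]
ee_rot: [0.963, 0.27, 0.001, -0.0]
ft_force: [-2.5, -2.4, 9.2]
grip_width: 43.4
gripper_force: 41.3
```

```bash
python3 -c "
from st import *
st()"
```

```text
t 6.58 p [594.9  94.2  88.9] yaw_y -58.7 zax [ 0.002  0.001 -1.   ] j [-0.86  0.74  0.91  1.87 -0.75  0.91 -0.61] F [-2.5 -2.4  9.2] T [-0.54  0.64 -0.08] w 43.4 g 41.3
```

Emit:
carry_out(targets=[{"dp": [0, 0, 0], "angular": [0, 0, 0.04], "hand": -0.1}, {"dp": [0, 0, 0], "angular": [0, 0, 0.04], "hand": -0.1}, {"dp": [0, 0, 0], "angular": [0, 0, 0.04], "hand": -0.1}])

```text
time_s: 6.83
position: [596.1, 95.1, 89.0]
ee_rot: [0.977, 0.212, 0.002, 0.001]
ft_force: [0.2, -1.1, 5.8]
grip_width: 44.0
gripper_force: 79.5
```

```bash
python3 -c "
from st import *
st()"
```

```text
t 6.83 p [596.1  95.1  89. ] yaw_y -65.6 zax [ 0.005 -0.    -1.   ] j [-0.88  0.76  0.94  1.87 -0.77  0.92 -0.71] F [ 0.2 -1.1  5.8] T [-0.38 -0.19  1.29] w 44.0 g 79.5
```

A stopped dead after about 130° of turning, with the torque jumping to 1.3 N m. I'll open, lift and cross to C.

Emit:
carry_out(targets=[{"dp": [0, 0, 0], "angular": [0, 0, 0], "hand": 0.55}, {"dp": [0, 0, 0], "angular": [0, 0, 0], "hand": 0.55}, {"dp": [0, 0, 0], "angular": [0, 0, 0], "hand": 0.55}, {"dp": [0, 0, -0.54], "angular": [0, 0, 0], "hand": 0.55}, {"dp": [0, 0, -0.54], "angular": [0, 0, 0], "hand": 0.55}, {"dp": [-0.48, 0.68, -0.54], "angular": [0, 0, -0.27], "hand": 0.55}, {"dp": [-0.48, 0.68, -0.54], "angular": [0, 0, -0.27], "hand": 0.55}, {"dp": [-0.48, 0.68, -0.54], "angular": [0, 0, -0.27], "hand": 0.55}, {"dp": [-0.48, 0.68, -0.54], "angular": [0, 0, -0.27], "hand": 0.55}, {"dp": [-0.48, 0.68, -0.54], "angular": [0, 0, -0.27], "hand": 0.55}, {"dp": [-0.48, 0.68, -0.54], "angular": [0, 0, -0.27], "hand": 0.55}, {"dp": [-0.48, 0.68, -0.54], "angular": [0, 0, -0.27], "hand": 0.55}], force=25)

```text
time_s: 7.83
position: [569.6, -28.1, 167.7]
ee_rot: [0.804, 0.595, 0.0, -0.0]
ft_force: [-0.1, 0.2, 0.4]
grip_width: 66.4
gripper_force: 0.0
```

```bash
python3 -c "
from st import *
to(547.6,-152.7,150,19)
c=r.calibration('wrist');im=r.read_camera('wrist')
print(knobs(im,c,G))
c=r.calibration('top');im=r.read_camera('top')
for ce,a,m in blobs(im,40): print(ce.round(1),a)
"
```

```text
t 7.83 p [569.6 -28.1 167.7] yaw_y -17.0 zax [ 0.     0.001 -1.   ] j [-0.65  0.52  0.85  1.9  -0.48  0.94  0.13] F [-0.1  0.2  0.4] T [ 0.01 -0.   -0.01] w 66.4 g 0.0
dp [-0.837  0.103  0.117] ang -0.2002
{'A': (array([592. ,  87.5]), np.float64(-15.4), 2225, np.float64(23.4), np.float64(0.34)), 'B': (array([ 670. , -106.1]), np.float64(-18.3), 2809, np.float64(26.9), np.float64(0.4)), 'D': (array([473.5,  49.2]), np.float64(-5.8), 5514, np.float64(27.2), np.float64(0.42))}
[321.5 156.4] 110
[335.7 198.2] 148
```

Emit:
carry_out(targets=[{"dp": [-0.837, 0.103, 0.05], "angular": [0, 0, -0.2], "hand": 0.55}, {"dp": [-0.837, 0.103, 0.05], "angular": [0, 0, -0.2], "hand": 0.55}, {"dp": [-0.837, 0.103, 0.1], "angular": [0, 0, -0.2], "hand": 0.55}, {"dp": [-0.837, 0.103, 0.15], "angular": [0, 0, -0.2], "hand": 0.55}, {"dp": [-0.837, 0.103, 0.15], "angular": [0, 0, -0.2], "hand": 0.55}, {"dp": [-0.837, 0.103, 0.15], "angular": [0, 0, -0.2], "hand": 0.55}, {"dp": [-0.837, 0.103, 0.15], "angular": [0, 0, -0.2], "hand": 0.55}, {"dp": [-0.837, 0.103, 0.15], "angular": [0, 0, -0.2], "hand": 0.55}])

```text
time_s: 8.6
position: [547.5, -151.8, 145.0]
ee_rot: [0.584, 0.812, 0.0, 0.0]
ft_force: [0.0, 0.8, 0.1]
grip_width: 66.3
gripper_force: 0.0
```

```bash
python3 -c "
from st import *
to(547.6,-152.7,88,19)
c=r.calibration('wrist');im=r.read_camera('wrist');cv2.imwrite('pics/w4.png',im[:,:,::-1])
print(knobs(im,c,G))
"
```

```text
t 8.6 p [ 547.5 -151.8  145. ] yaw_y 18.5 zax [ 0.  0. -1.] j [-0.31  0.5   0.67  1.91 -0.4   0.87  0.9 ] F [0.  0.8 0.1] T [-0.    0.05  0.04] w 66.3 g 0.0
dp [-0.006 -0.001  0.38 ] ang -0.0027
{'B': (array([ 665.9, -110. ]), np.float64(-18.4), 3528, np.float64(24.6), np.float64(0.26)), 'C': (array([ 547.9, -152.7]), np.float64(-26.0), 5251, np.float64(26.8), np.float64(0.44))}
```

View pics/w4.png

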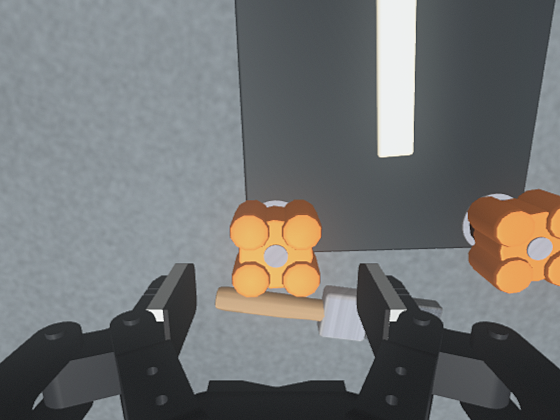

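C is centred at (275,255) with its hollows facing the pads. The brush lies well below the fingers.

Emit:
carry_out(targets=[{"dp": [-0.003, -0.003, 0.1], "angular": [0, 0, -0.002], "hand": 0.55}, {"dp": [-0.003, -0.003, 0.38], "angular": [0, 0, -0.002], "hand": 0.55}, {"dp": [-0.003, -0.003, 0.38], "angular": [0, 0, -0.002], "hand": 0.55}, {"dp": [-0.003, -0.003, 0.38], "angular": [0, 0, -0.002], "hand": 0.55}, {"dp": [-0.003, -0.003, 0.38], "angular": [0, 0, -0.002], "hand": 0.2}, {"dp": [-0.003, -0.003, 0.38], "angular": [0, 0, -0.002], "hand": -0.1}, {"dp": [-0.003, -0.003, 0.38], "angular": [0, 0, -0.002], "hand": -0.1}, {"dp": [-0.003, -0.003, 0.38], "angular": [0, 0, -0.002], "hand": -0.1}], force=35)

```text
time_s: 9.32
position: [547.8, -153.4, 90.0]
ee_rot: [0.58, 0.814, 0.001, 0.001]
ft_force: [-2.0, 0.3, 6.9]
grip_width: 43.6
gripper_force: 35.2
```

```bash
python3 -c "
from st import *
to(547.6,-152.7,88,19)"
```

```text
t 9.32 p [ 547.8 -153.4   90. ] yaw_y 19.0 zax [ 0.003 -0.    -1.   ] j [-0.26  0.58  0.62  1.94 -0.47  0.77  0.96] F [-2.   0.3  6.9] T [ 0.03  0.63 -0.04] w 43.6 g 35.2
dp [0.005 0.    0.013] ang 0.0002
```

Emit:
carry_out(targets=[{"dp": [0, 0, 0], "angular": [0, 0, 0.36], "hand": -0.1}, {"dp": [0, 0, 0], "angular": [0, 0, 0.36], "hand": -0.1}, {"dp": [0, 0, 0], "angular": [0, 0, 0.36], "hand": -0.1}, {"dp": [0, 0, 0], "angular": [0, 0, 0.36], "hand": -0.1}, {"dp": [0, 0, 0], "angular": [0, 0, 0.36], "hand": -0.1}, {"dp": [0, 0, 0], "angular": [0, 0, 0.36], "hand": -0.1}, {"dp": [0, 0, 0], "angular": [0, 0, 0.36], "hand": -0.1}, {"dp": [0, 0, 0], "angular": [0, 0, 0.36], "hand": -0.1}, {"dp": [0, 0, 0], "angular": [0, 0, 0.36], "hand": -0.1}, {"dp": [0, 0, 0], "angular": [0, 0, 0.36], "hand": -0.1}, {"dp": [0, 0, 0], "angular": [0, 0, 0.36], "hand": -0.1}])

```text
time_s: 10.23
position: [548.0, -153.4, 90.0]
ee_rot: [0.927, 0.376, 0.001, 0.001]
ft_force: [-2.6, 0.1, 7.7]
grip_width: 44.1
gripper_force: 35.6
```

```bash
python3 -c "
from st import *
st()"
```

```text
t 10.23 p [ 548.  -153.4   90. ] yaw_y -45.8 zax [ 0.003 -0.    -1.   ] j [-0.45  0.68  0.9   1.95 -0.71  0.86  0.04] F [-2.6  0.1  7.7] T [-0.03  0.59 -0.15] w 44.1 g 35.6
```

Emit:
carry_out(targets=[{"dp": [0, 0, 0], "angular": [0, 0, 0.04], "hand": -0.1}, {"dp": [0, 0, 0], "angular": [0, 0, 0.04], "hand": -0.1}, {"dp": [0, 0, 0], "angular": [0, 0, 0.04], "hand": -0.1}])

```text
time_s: 10.48
position: [548.0, -153.4, 90.0]
ee_rot: [0.948, 0.317, 0.001, 0.001]
ft_force: [-2.0, -0.6, 8.9]
grip_width: 43.9
gripper_force: 36.0
```

```bash
python3 -c "
from st import *
st()"
```

```text
t 10.48 p [ 548.  -153.4   90. ] yaw_y -53.0 zax [ 0.003 -0.    -1.   ] j [-0.46  0.7   0.93  1.95 -0.74  0.87 -0.06] F [-2.  -0.6  8.9] T [-0.04  0.57 -0.1 ] w 43.9 g 36.0
```

Emit:
carry_out(targets=[{"dp": [0, 0, 0], "angular": [0, 0, 0.04], "hand": -0.1}, {"dp": [0, 0, 0], "angular": [0, 0, 0.04], "hand": -0.1}, {"dp": [0, 0, 0], "angular": [0, 0, 0.04], "hand": -0.1}])

```text
time_s: 10.73
position: [548.1, -153.4, 90.0]
ee_rot: [0.966, 0.257, 0.001, 0.0]
ft_force: [-2.1, -0.2, 7.1]
grip_width: 44.0
gripper_force: 36.2
```

```bash
python3 -c "
from st import *
st()"
```

```text
t 10.73 p [ 548.1 -153.4   90. ] yaw_y -60.2 zax [ 0.003 -0.    -1.   ] j [-0.48  0.71  0.96  1.95 -0.76  0.88 -0.17] F [-2.1 -0.2  7.1] T [-0.09  0.52 -0.12] w 44.0 g 36.2
```

Emit:
carry_out(targets=[{"dp": [0, 0, 0], "angular": [0, 0, 0.04], "hand": -0.1}, {"dp": [0, 0, 0], "angular": [0, 0, 0.04], "hand": -0.1}, {"dp": [0, 0, 0], "angular": [0, 0, 0.04], "hand": -0.1}])

```text
time_s: 10.98
position: [548.1, -153.5, 90.0]
ee_rot: [0.981, 0.196, 0.001, 0.0]
ft_force: [-2.3, -0.2, 8.0]
grip_width: 43.9
gripper_force: 36.3
```

```bash
python3 -c "
from st import *
st()"
```

```text
t 10.98 p [ 548.1 -153.5   90. ] yaw_y -67.4 zax [ 0.003 -0.    -1.   ] j [-0.5   0.73  0.98  1.95 -0.79  0.9  -0.27] F [-2.3 -0.2  8. ] T [-0.02  0.58 -0.09] w 43.9 g 36.3
```

Emit:
carry_out(targets=[{"dp": [0, 0, 0], "angular": [0, 0, 0.04], "hand": -0.1}, {"dp": [0, 0, 0], "angular": [0, 0, 0.04], "hand": -0.1}, {"dp": [0, 0, 0], "angular": [0, 0, 0.04], "hand": -0.1}])

```text
time_s: 11.23
position: [548.1, -153.5, 90.0]
ee_rot: [0.991, 0.134, 0.002, 0.0]
ft_force: [-1.8, -0.3, 7.7]
grip_width: 43.7
gripper_force: 36.4
```

```bash
python3 -c "
from st import *
st()"
```

```text
t 11.23 p [ 548.1 -153.5   90. ] yaw_y -74.6 zax [ 0.003 -0.    -1.   ] j [-0.51  0.75  1.01  1.95 -0.81  0.91 -0.38] F [-1.8 -0.3  7.7] T [ 0.03  0.54 -0.17] w 43.7 g 36.4
```

Emit:
carry_out(targets=[{"dp": [0, 0, 0], "angular": [0, 0, 0.04], "hand": -0.1}, {"dp": [0, 0, 0], "angular": [0, 0, 0.04], "hand": -0.1}, {"dp": [0, 0, 0], "angular": [0, 0, 0.04], "hand": -0.1}])

```text
time_s: 11.48
position: [548.1, -153.5, 90.0]
ee_rot: [0.997, 0.072, 0.002, 0.0]
ft_force: [-3.0, -0.2, 9.0]
grip_width: 44.1
gripper_force: 36.5
```

```bash
python3 -c "
from st import *
st()"
```

```text
t 11.48 p [ 548.1 -153.5   90. ] yaw_y -81.8 zax [ 0.003 -0.    -1.   ] j [-0.53  0.76  1.04  1.96 -0.84  0.93 -0.48] F [-3.  -0.2  9. ] T [-0.03  0.51 -0.16] w 44.1 g 36.5
```

Emit:
carry_out(targets=[{"dp": [0, 0, 0], "angular": [0, 0, 0.04], "hand": -0.1}, {"dp": [0, 0, 0], "angular": [0, 0, 0.04], "hand": -0.1}, {"dp": [0, 0, 0], "angular": [0, 0, 0.04], "hand": -0.1}])

```text
time_s: 11.73
position: [548.0, -153.5, 90.0]
ee_rot: [1.0, 0.009, 0.002, 0.0]
ft_force: [-2.2, 0.3, 9.0]
grip_width: 44.1
gripper_force: 36.6
```

```bash
python3 -c "
from st import *
st()"
```

```text
t 11.73 p [ 548.  -153.5   90. ] yaw_y -89.0 zax [ 0.003 -0.    -1.   ] j [-0.54  0.78  1.07  1.96 -0.86  0.95 -0.59] F [-2.2  0.3  9. ] T [-0.04  0.55 -0.14] w 44.1 g 36.6
```

Emit:
carry_out(targets=[{"dp": [0, 0, 0], "angular": [0, 0, 0.04], "hand": -0.1}, {"dp": [0, 0, 0], "angular": [0, 0, 0.04], "hand": -0.1}, {"dp": [0, 0, 0], "angular": [0, 0, 0.04], "hand": -0.1}])

```text
time_s: 11.98
position: [548.1, -153.6, 90.0]
ee_rot: [0.999, -0.054, 0.002, 0.0]
ft_force: [-2.2, -0.8, 8.5]
grip_width: 43.8
gripper_force: 36.6
```

```bash
python3 -c "
from st import *
st()"
```

```text
t 11.98 p [ 548.1 -153.6   90. ] yaw_y -96.2 zax [ 0.003 -0.    -1.   ] j [-0.56  0.8   1.09  1.96 -0.89  0.96 -0.7 ] F [-2.2 -0.8  8.5] T [-0.07  0.57 -0.14] w 43.8 g 36.6
```

Emit:
carry_out(targets=[{"dp": [0, 0, 0], "angular": [0, 0, 0.04], "hand": -0.1}, {"dp": [0, 0, 0], "angular": [0, 0, 0.04], "hand": -0.1}, {"dp": [0, 0, 0], "angular": [0, 0, 0.04], "hand": -0.1}])

```text
time_s: 12.23
position: [548.1, -153.6, 90.0]
ee_rot: [0.993, -0.117, 0.002, 0.0]
ft_force: [-1.8, -0.7, 8.8]
grip_width: 43.4
gripper_force: 36.7
```

```bash
python3 -c "
from st import *
st()"
```

```text
t 12.23 p [ 548.1 -153.6   90. ] yaw_y -103.4 zax [ 0.003 -0.001 -1.   ] j [-0.57  0.82  1.12  1.96 -0.91  0.98 -0.8 ] F [-1.8 -0.7  8.8] T [-0.04  0.59 -0.12] w 43.4 g 36.7
```

Emit:
carry_out(targets=[{"dp": [0, 0, 0], "angular": [0, 0, 0.04], "hand": -0.1}, {"dp": [0, 0, 0], "angular": [0, 0, 0.04], "hand": -0.1}, {"dp": [0, 0, 0], "angular": [0, 0, 0.04], "hand": -0.1}])

```text
time_s: 12.48
position: [549.2, -153.6, 90.1]
ee_rot: [0.985, -0.175, 0.002, 0.001]
ft_force: [1.1, -2.6, 6.6]
grip_width: 43.9
gripper_force: 69.6
```

```bash
python3 -c "
from st import *
st()"
```

```text
t 12.48 p [ 549.2 -153.6   90.1] yaw_y -110.1 zax [ 0.003 -0.003 -1.   ] j [-0.58  0.84  1.14  1.96 -0.93  1.   -0.91] F [ 1.1 -2.6  6.6] T [-0.48  0.06  2.05] w 43.9 g 69.6
```

C has hit its stop at about 127°, with 2 N m on it. I'll back off a touch, release and go to B.

Emit:
carry_out(targets=[{"dp": [0, 0, 0], "angular": [0, 0, -0.012], "hand": 0.1}, {"dp": [0, 0, 0], "angular": [0, 0, -0.012], "hand": 0.55}, {"dp": [0, 0, 0], "angular": [0, 0, -0.012], "hand": 0.55}, {"dp": [0, 0, -0.5], "angular": [0, 0, -0.012], "hand": 0.55}, {"dp": [0, 0, -0.5], "angular": [0, 0, -0.012], "hand": 0.55}, {"dp": [0.65, -0.56, -0.5], "angular": [0, 0, -0.28], "hand": 0.55}, {"dp": [0.65, -0.56, -0.5], "angular": [0, 0, -0.28], "hand": 0.55}, {"dp": [0.65, -0.56, -0.5], "angular": [0, 0, -0.28], "hand": 0.55}, {"dp": [0.65, -0.56, -0.5], "angular": [0, 0, -0.28], "hand": 0.55}, {"dp": [0.65, -0.56, -0.5], "angular": [0, 0, -0.28], "hand": 0.55}, {"dp": [0.65, -0.56, -0.5], "angular": [0, 0, -0.28], "hand": 0.55}, {"dp": [0.65, -0.56, -0.5], "angular": [0, 0, -0.28], "hand": 0.55}], force=30)

```text
time_s: 13.48
position: [667.8, -108.2, 163.0]
ee_rot: [0.966, 0.26, 0.0, -0.0]
ft_force: [-0.8, -0.2, 0.3]
grip_width: 65.8
gripper_force: 0.0
```

```bash
python3 -c "
from st import *
to(669.6,-107,145,27.5)
c=r.calibration('wrist');im=r.read_camera('wrist')
print(knobs(im,c,G))
"
```

```text
t 13.48 p [ 667.8 -108.2  163. ] yaw_y -59.8 zax [ 0.  0. -1.] j [-0.52  0.78  0.99  1.63 -0.71  1.13 -0.39] F [-0.8 -0.2  0.3] T [-0.    0.05  0.01] w 65.8 g 0.0
dp [ 0.014 -0.001  0.12 ] ang -0.4853
{'B': (array([ 670.2, -107.9]), np.float64(-17.2), 4498, np.float64(26.9), np.float64(0.44))}
```

Emit:
carry_out(targets=[{"dp": [0.012, 0.003, 0.1], "angular": [0, 0, -0.485], "hand": 0.55}, {"dp": [0.012, 0.003, 0.1], "angular": [0, 0, -0.485], "hand": 0.55}, {"dp": [0.012, 0.003, 0.1], "angular": [0, 0, -0.485], "hand": 0.55}, {"dp": [0.012, 0.003, 0.1], "angular": [0, 0, -0.485], "hand": 0.55}, {"dp": [0.012, 0.003, 0.1], "angular": [0, 0, -0.485], "hand": 0.55}, {"dp": [0.012, 0.003, 0.1], "angular": [0, 0, -0.485], "hand": 0.55}, {"dp": [0.012, 0.003, 0.1], "angular": [0, 0, -0.485], "hand": 0.55}, {"dp": [0.012, 0.003, 0.1], "angular": [0, 0, -0.485], "hand": 0.55}, {"dp": [0.012, 0.003, 0.1], "angular": [0, 0, -0.485], "hand": 0.55}, {"dp": [0.012, 0.003, 0.1], "angular": [0, 0, -0.485], "hand": 0.55}, {"dp": [0.012, 0.003, 0.1], "angular": [0, 0, -0.485], "hand": 0.55}, {"dp": [0.012, 0.003, 0.1], "angular": [0, 0, -0.485], "hand": 0.55}])

```text
time_s: 14.53
position: [669.3, -107.9, 148.0]
ee_rot: [0.53, 0.848, 0.0, -0.0]
ft_force: [0.6, -0.2, 0.7]
grip_width: 66.2
gripper_force: 0.0
```

Emit:
carry_out(targets=[{"dp": [0, 0, 0], "angular": [0, 0, -0.008], "hand": 0.55}, {"dp": [0, 0, 0], "angular": [0, 0, -0.008], "hand": 0.55}, {"dp": [0, 0, 0], "angular": [0, 0, -0.008], "hand": 0.55}])

```text
time_s: 14.78
position: [669.4, -108.0, 148.0]
ee_rot: [0.522, 0.853, 0.0, -0.0]
ft_force: [-0.1, -0.1, -0.6]
grip_width: 66.4
gripper_force: 0.0
```

```bash
python3 -c "
from st import *
c=r.calibration('wrist');im=r.read_camera('wrist');cv2.imwrite('pics/w5.png',im[:,:,::-1])
k=knobs(im,c,G);print(k)
to(*k['B'][0],88,45+k['B'][1])
"
```

```text
{'B': (array([ 669.9, -107.6]), np.float64(-17.3), 5182, np.float64(26.9), np.float64(0.44)), 'C': (array([ 549.3, -152.2]), np.float64(25.7), 3593, np.float64(26.8), np.float64(0.45))}
t 14.83 p [ 669.5 -108.   147.9] yaw_y 27.0 zax [-0. -0. -1.] j [-0.31  0.66  0.62  1.63 -0.44  1.    0.93] F [ 0.  -0.1 -0.3] T [-0.04  0.04  0.04] w 66.1 g 0.0
dp [0.001 0.004 0.399] ang -0.0036
```

Emit:
carry_out(targets=[{"dp": [0.002, 0.004, 0.1], "angular": [0, 0, -0.003], "hand": 0.55}, {"dp": [0.002, 0.004, 0.38], "angular": [0, 0, -0.003], "hand": 0.55}, {"dp": [0.002, 0.004, 0.38], "angular": [0, 0, -0.003], "hand": 0.55}, {"dp": [0.002, 0.004, 0.38], "angular": [0, 0, -0.003], "hand": 0.55}, {"dp": [0.002, 0.004, 0.38], "angular": [0, 0, -0.003], "hand": 0.2}, {"dp": [0.002, 0.004, 0.38], "angular": [0, 0, -0.003], "hand": -0.1}, {"dp": [0.002, 0.004, 0.38], "angular": [0, 0, -0.003], "hand": -0.1}, {"dp": [0.002, 0.004, 0.38], "angular": [0, 0, -0.003], "hand": -0.1}], force=30)

```text
time_s: 15.5
position: [669.9, -108.5, 92.8]
ee_rot: [0.517, 0.856, -0.0, 0.001]
ft_force: [-4.6, -0.8, 5.9]
grip_width: 43.8
gripper_force: 31.1
```

```bash
python3 -c "
from st import *
st()"
```

```text
t 15.5 p [ 669.9 -108.5   92.8] yaw_y 27.7 zax [ 0.001 -0.001 -1.   ] j [-0.28  0.73  0.58  1.65 -0.48  0.91  0.97] F [-4.6 -0.8  5.9] T [-0.36  1.04 -0.05] w 43.8 g 31.1
```

Emit:
carry_out(targets=[{"dp": [0, 0, 0], "angular": [0, 0, 0.37], "hand": -0.1}, {"dp": [0, 0, 0], "angular": [0, 0, 0.37], "hand": -0.1}, {"dp": [0, 0, 0], "angular": [0, 0, 0.37], "hand": -0.1}, {"dp": [0, 0, 0], "angular": [0, 0, 0.37], "hand": -0.1}, {"dp": [0, 0, 0], "angular": [0, 0, 0.37], "hand": -0.1}, {"dp": [0, 0, 0], "angular": [0, 0, 0.37], "hand": -0.1}, {"dp": [0, 0, 0], "angular": [0, 0, 0.37], "hand": -0.1}, {"dp": [0, 0, 0], "angular": [0, 0, 0.37], "hand": -0.1}, {"dp": [0, 0, 0], "angular": [0, 0, 0.37], "hand": -0.1}, {"dp": [0, 0, 0], "angular": [0, 0, 0.37], "hand": -0.1}, {"dp": [0, 0, 0], "angular": [0, 0, 0.37], "hand": -0.1}])

```text
time_s: 16.42
position: [669.9, -108.5, 92.8]
ee_rot: [0.902, 0.431, -0.0, 0.001]
ft_force: [-4.9, -1.8, 6.8]
grip_width: 44.0
gripper_force: 31.3
```

```bash
python3 -c "
from st import *
st()"
```

```text
t 16.42 p [ 669.9 -108.5   92.8] yaw_y -38.9 zax [ 0.001 -0.001 -1.   ] j [-0.45  0.82  0.86  1.66 -0.72  1.   -0.02] F [-4.9 -1.8  6.8] T [-0.34  1.28 -0.09] w 44.0 g 31.3
```

Emit:
carry_out(targets=[{"dp": [0, 0, 0], "angular": [0, 0, 0.03], "hand": -0.1}, {"dp": [0, 0, 0], "angular": [0, 0, 0.03], "hand": -0.1}, {"dp": [0, 0, 0], "angular": [0, 0, 0.03], "hand": -0.1}])

```text
time_s: 16.67
position: [669.9, -108.5, 92.7]
ee_rot: [0.921, 0.389, 0.0, 0.001]
ft_force: [-5.6, -1.1, 7.3]
grip_width: 43.7
gripper_force: 31.3
```

```bash
python3 -c "
from st import *
st()"
```

```text
t 16.67 p [ 669.9 -108.5   92.7] yaw_y -44.3 zax [ 0.001 -0.001 -1.   ] j [-0.46  0.83  0.88  1.66 -0.74  1.01 -0.1 ] F [-5.6 -1.1  7.3] T [-0.28  1.21 -0.12] w 43.7 g 31.3
```

Emit:
carry_out(targets=[{"dp": [0, 0, 0], "angular": [0, 0, 0.03], "hand": -0.1}, {"dp": [0, 0, 0], "angular": [0, 0, 0.03], "hand": -0.1}, {"dp": [0, 0, 0], "angular": [0, 0, 0.03], "hand": -0.1}])

```text
time_s: 16.92
position: [669.9, -108.5, 92.8]
ee_rot: [0.939, 0.345, 0.0, 0.0]
ft_force: [-4.8, -0.6, 6.9]
grip_width: 43.6
gripper_force: 31.3
```

```bash
python3 -c "
from st import *
st()"
```

```text
t 16.92 p [ 669.9 -108.5   92.8] yaw_y -49.7 zax [ 0.001 -0.001 -1.   ] j [-0.47  0.84  0.9   1.66 -0.76  1.01 -0.18] F [-4.8 -0.6  6.9] T [-0.27  1.21 -0.1 ] w 43.6 g 31.3
```

Emit:
carry_out(targets=[{"dp": [0, 0, 0], "angular": [0, 0, 0.03], "hand": -0.1}, {"dp": [0, 0, 0], "angular": [0, 0, 0.03], "hand": -0.1}, {"dp": [0, 0, 0], "angular": [0, 0, 0.03], "hand": -0.1}])

```text
time_s: 17.17
position: [669.9, -108.5, 92.8]
ee_rot: [0.954, 0.3, 0.0, 0.0]
ft_force: [-6.7, -0.9, 7.4]
grip_width: 43.7
gripper_force: 31.3
```

```bash
python3 -c "
from st import *
st()"
```

```text
t 17.17 p [ 669.9 -108.5   92.8] yaw_y -55.1 zax [ 0.001 -0.001 -1.   ] j [-0.48  0.85  0.92  1.67 -0.77  1.02 -0.26] F [-6.7 -0.9  7.4] T [-0.3   1.24 -0.16] w 43.7 g 31.3
```

Emit:
carry_out(targets=[{"dp": [0, 0, 0], "angular": [0, 0, 0.03], "hand": -0.1}, {"dp": [0, 0, 0], "angular": [0, 0, 0.03], "hand": -0.1}, {"dp": [0, 0, 0], "angular": [0, 0, 0.03], "hand": -0.1}])

```text
time_s: 17.42
position: [669.9, -108.5, 92.8]
ee_rot: [0.967, 0.256, 0.0, 0.001]
ft_force: [-4.3, -1.1, 6.7]
grip_width: 43.6
gripper_force: 32.3
```

```bash
python3 -c "
from st import *
st()"
```

```text
t 17.42 p [ 669.9 -108.5   92.8] yaw_y -60.4 zax [ 0.001 -0.001 -1.   ] j [-0.49  0.86  0.94  1.67 -0.79  1.03 -0.34] F [-4.3 -1.1  6.7] T [-0.38  1.2   0.38] w 43.6 g 32.3
```

The torque is starting to rise, so I'll nudge a little further to confirm the stop.

Emit:
carry_out(targets=[{"dp": [0, 0, 0], "angular": [0, 0, 0.012], "hand": -0.1}, {"dp": [0, 0, 0], "angular": [0, 0, 0.012], "hand": -0.1}])

```text
time_s: 17.58
position: [669.9, -108.5, 92.7]
ee_rot: [0.971, 0.239, -0.0, 0.001]
ft_force: [-5.6, -1.7, 6.0]
grip_width: 43.6
gripper_force: 36.8
```

```bash
python3 -c "
from st import *
st()"
```

```text
t 17.58 p [ 669.9 -108.5   92.7] yaw_y -62.3 zax [-0.    -0.002 -1.   ] j [-0.49  0.87  0.94  1.67 -0.8   1.04 -0.37] F [-5.6 -1.7  6. ] T [-0.56  1.23  1.8 ] w 43.6 g 36.8
```

B is at its stop (1.8 N m, at 90°). I'll release and go to D.

Emit:
carry_out(targets=[{"dp": [0, 0, 0], "angular": [0, 0, -0.012], "hand": 0.1}, {"dp": [0, 0, 0], "angular": [0, 0, -0.012], "hand": 0.55}, {"dp": [0, 0, 0], "angular": [0, 0, -0.012], "hand": 0.55}, {"dp": [0, 0, -0.55], "angular": [0, 0, -0.012], "hand": 0.55}, {"dp": [0, 0, -0.55], "angular": [0, 0, -0.012], "hand": 0.55}, {"dp": [-0.335, -0.77, -0.55], "angular": [0, 0, -0.28], "hand": 0.55}, {"dp": [-0.335, -0.77, -0.55], "angular": [0, 0, -0.28], "hand": 0.55}, {"dp": [-0.335, -0.77, -0.55], "angular": [0, 0, -0.28], "hand": 0.55}, {"dp": [-0.335, -0.77, -0.55], "angular": [0, 0, -0.28], "hand": 0.55}, {"dp": [-0.335, -0.77, -0.55], "angular": [0, 0, -0.28], "hand": 0.55}, {"dp": [-0.335, -0.77, -0.55], "angular": [0, 0, -0.28], "hand": 0.55}, {"dp": [-0.335, -0.77, -0.55], "angular": [0, 0, -0.28], "hand": 0.55}])

```text
time_s: 18.58
position: [572.5, -27.2, 174.1]
ee_rot: [0.776, 0.63, 0.001, 0.0]
ft_force: [0.3, 0.1, 0.2]
grip_width: 66.1
gripper_force: 0.0
```

```bash
python3 -c "
from st import *
c=r.calibration('wrist');im=r.read_camera('wrist')
k=knobs(im,c,G);print(k)
to(473.4,49.8,145,39.7)
"
```

```text
{'A': (array([594.4,  89.3]), np.float64(-16.0), 2604, np.float64(25.4), np.float64(0.42)), 'B': (array([ 674. , -102.6]), np.float64(-12.5), 1445, np.float64(23.5), np.float64(0.33)), 'D': (array([473.5,  49.3]), np.float64(-5.8), 5352, np.float64(27.1), np.float64(0.42))}
t 18.63 p [572.6 -27.5 174.2] yaw_y -11.7 zax [ 0.002  0.001 -1.   ] j [-0.68  0.53  0.89  1.89 -0.5   0.96  0.24] F [-0.1 -1.2 -0.5] T [ 0.01 -0.01 -0.03] w 66.2 g 0.0
dp [ 0.37  -0.753  0.194] ang -0.2855
```

Emit:
carry_out(targets=[{"dp": [0.37, -0.753, 0], "angular": [0, 0, -0.285], "hand": 0.55}, {"dp": [0.37, -0.753, 0], "angular": [0, 0, -0.285], "hand": 0.55}, {"dp": [0.37, -0.753, 0.1], "angular": [0, 0, -0.285], "hand": 0.55}, {"dp": [0.37, -0.753, 0.18], "angular": [0, 0, -0.285], "hand": 0.55}, {"dp": [0.37, -0.753, 0.18], "angular": [0, 0, -0.285], "hand": 0.55}, {"dp": [0.37, -0.753, 0.18], "angular": [0, 0, -0.285], "hand": 0.55}, {"dp": [0.37, -0.753, 0.18], "angular": [0, 0, -0.285], "hand": 0.55}, {"dp": [0.37, -0.753, 0.18], "angular": [0, 0, -0.285], "hand": 0.55}, {"dp": [0.37, -0.753, 0.18], "angular": [0, 0, -0.285], "hand": 0.55}, {"dp": [0.37, -0.753, 0.18], "angular": [0, 0, -0.285], "hand": 0.55}, {"dp": [0.37, -0.753, 0.18], "angular": [0, 0, -0.285], "hand": 0.55}])

```text
time_s: 19.55
position: [473.6, 49.9, 146.5]
ee_rot: [0.431, 0.902, 0.0, 0.0]
ft_force: [-0.3, -0.3, -0.3]
grip_width: 66.3
gripper_force: 0.0
```

```bash
python3 -c "
from st import *
c=r.calibration('wrist');im=r.read_camera('wrist');cv2.imwrite('pics/w6.png',im[:,:,::-1])
k=knobs(im,c,G);print(k)
to(*k['D'][0],89,45+k['D'][1])
"
```

```text
{'A': (array([593.3,  98.3]), np.float64(-11.4), 2398, np.float64(25.0), np.float64(0.3)), 'D': (array([472.9,  49.9]), np.float64(-6.1), 5076, np.float64(26.7), np.float64(0.45))}
t 19.6 p [473.5  49.9 146.4] yaw_y 39.0 zax [ 0. -0. -1.] j [-0.76  0.34  0.7   2.13 -0.32  0.77  0.82] F [-0.4  0.2  0.2] T [0.01 0.01 0.02] w 65.9 g 0.0
dp [ 0.003 -0.003  0.383] ang 0.0005
```

View pics/w6.png

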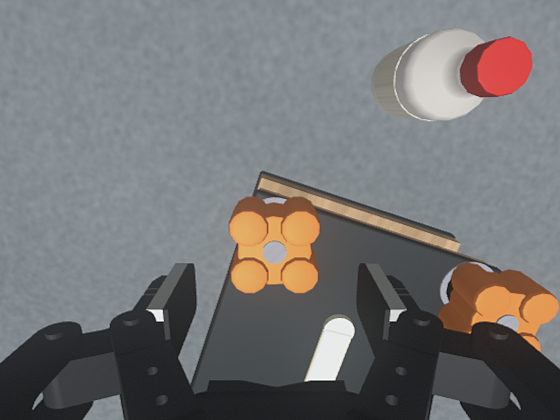

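D is centred at (275,250). The folder is still in place and the glue is clear of the hand.

Emit:
carry_out(targets=[{"dp": [0.002, -0.002, 0.1], "angular": [0, 0, 0], "hand": 0.55}, {"dp": [0.002, -0.002, 0.37], "angular": [0, 0, 0], "hand": 0.55}, {"dp": [0.002, -0.002, 0.37], "angular": [0, 0, 0], "hand": 0.55}, {"dp": [0.002, -0.002, 0.37], "angular": [0, 0, 0], "hand": 0.55}, {"dp": [0.002, -0.002, 0.37], "angular": [0, 0, 0], "hand": 0.2}, {"dp": [0.002, -0.002, 0.37], "angular": [0, 0, 0], "hand": -0.1}, {"dp": [0.002, -0.002, 0.37], "angular": [0, 0, 0], "hand": -0.1}, {"dp": [0.002, -0.002, 0.37], "angular": [0, 0, 0], "hand": -0.1}])

```text
time_s: 20.27
position: [473.0, 49.2, 93.0]
ee_rot: [0.43, 0.903, 0.001, 0.0]
ft_force: [-4.0, -4.0, 6.0]
grip_width: 44.0
gripper_force: 29.8
```

```bash
python3 -c "
from st import *
st()"
```

```text
t 20.27 p [473.   49.2  93. ] yaw_y 39.1 zax [ 0.001  0.001 -1.   ] j [-0.69  0.44  0.63  2.16 -0.42  0.66  0.91] F [-4. -4.  6.] T [-0.84  0.84  0.01] w 44.0 g 29.8
```

Emit:
carry_out(targets=[{"dp": [0, 0, 0], "angular": [0, 0, 0.37], "hand": -0.1}, {"dp": [0, 0, 0], "angular": [0, 0, 0.37], "hand": -0.1}, {"dp": [0, 0, 0], "angular": [0, 0, 0.37], "hand": -0.1}, {"dp": [0, 0, 0], "angular": [0, 0, 0.37], "hand": -0.1}, {"dp": [0, 0, 0], "angular": [0, 0, 0.37], "hand": -0.1}, {"dp": [0, 0, 0], "angular": [0, 0, 0.37], "hand": -0.1}, {"dp": [0, 0, 0], "angular": [0, 0, 0.37], "hand": -0.1}, {"dp": [0, 0, 0], "angular": [0, 0, 0.37], "hand": -0.1}, {"dp": [0, 0, 0], "angular": [0, 0, 0.37], "hand": -0.1}, {"dp": [0, 0, 0], "angular": [0, 0, 0.37], "hand": -0.1}, {"dp": [0, 0, 0], "angular": [0, 0, 0.37], "hand": -0.1}])

```text
time_s: 21.18
position: [473.1, 49.2, 92.9]
ee_rot: [0.856, 0.518, 0.001, -0.0]
ft_force: [-4.3, -3.8, 7.3]
grip_width: 43.7
gripper_force: 31.0
```

```bash
python3 -c "
from st import *
st()"
```

```text
t 21.18 p [473.1  49.2  92.9] yaw_y -27.6 zax [ 0.001  0.001 -1.   ] j [-0.92  0.54  0.94  2.17 -0.66  0.74 -0.02] F [-4.3 -3.8  7.3] T [-0.91  0.93 -0.11] w 43.7 g 31.0
```

Emit:
carry_out(targets=[{"dp": [0, 0, 0], "angular": [0, 0, 0.03], "hand": -0.1}, {"dp": [0, 0, 0], "angular": [0, 0, 0.03], "hand": -0.1}, {"dp": [0, 0, 0], "angular": [0, 0, 0.03], "hand": -0.1}])

```text
time_s: 21.43
position: [473.1, 49.2, 92.9]
ee_rot: [0.879, 0.477, 0.001, -0.0]
ft_force: [-4.2, -4.5, 7.1]
grip_width: 43.7
gripper_force: 31.0
```

```bash
python3 -c "
from st import *
st()"
```

```text
t 21.43 p [473.1  49.2  92.9] yaw_y -33.0 zax [ 0.001  0.001 -1.   ] j [-0.93  0.55  0.96  2.17 -0.68  0.75 -0.09] F [-4.2 -4.5  7.1] T [-0.97  0.87 -0.16] w 43.7 g 31.0
```

Emit:
carry_out(targets=[{"dp": [0, 0, 0], "angular": [0, 0, 0.03], "hand": -0.1}, {"dp": [0, 0, 0], "angular": [0, 0, 0.03], "hand": -0.1}, {"dp": [0, 0, 0], "angular": [0, 0, 0.03], "hand": -0.1}])

```text
time_s: 21.68
position: [473.1, 49.2, 92.9]
ee_rot: [0.899, 0.438, 0.0, 0.0]
ft_force: [-4.6, -4.6, 7.7]
grip_width: 43.8
gripper_force: 34.0
```

```bash
python3 -c "
from st import *
st()"
```

```text
t 21.68 p [473.1  49.2  92.9] yaw_y -38.1 zax [ 0.001  0.    -1.   ] j [-0.95  0.57  0.98  2.17 -0.7   0.76 -0.16] F [-4.6 -4.6  7.7] T [-1.11  0.9   1.2 ] w 43.8 g 34.0
```

D is at its stop (1.2 N m, at 77°). I'll release, lift and look at the whole press.

Emit:
carry_out(targets=[{"dp": [0, 0, 0], "angular": [0, 0, -0.008], "hand": 0.1}, {"dp": [0, 0, 0], "angular": [0, 0, -0.008], "hand": 0.55}, {"dp": [0, 0, 0], "angular": [0, 0, -0.008], "hand": 0.55}, {"dp": [0, 0, -0.55], "angular": [0, 0, -0.008], "hand": 0.55}, {"dp": [0, 0, -0.55], "angular": [0, 0, -0.008], "hand": 0.55}, {"dp": [0.04, 0.95, -0.9], "angular": [0, 0, -0.28], "hand": 0.55}, {"dp": [0.04, 0.95, -0.9], "angular": [0, 0, -0.28], "hand": 0.55}, {"dp": [0.04, 0.95, -0.9], "angular": [0, 0, -0.28], "hand": 0.55}, {"dp": [0.04, 0.95, -0.9], "angular": [0, 0, -0.28], "hand": 0.55}, {"dp": [0.04, 0.95, -0.9], "angular": [0, 0, -0.28], "hand": 0.55}, {"dp": [0.04, 0.95, -0.9], "angular": [0, 0, -0.28], "hand": 0.55}, {"dp": [0.04, 0.95, -0.9], "angular": [0, 0, -0.28], "hand": 0.55}])

```text
time_s: 22.68
position: [589.1, -34.0, 226.5]
ee_rot: [0.627, 0.779, 0.001, 0.0]
ft_force: [0.3, 1.0, -0.2]
grip_width: 66.5
gripper_force: 0.0
```

Emit:
carry_out(targets=[{"dp": [0, 0, -0.6], "angular": [0, 0, -0.36], "hand": 0.55}, {"dp": [0, 0, -0.6], "angular": [0, 0, -0.36], "hand": 0.55}, {"dp": [0, 0, -0.6], "angular": [0, 0, -0.36], "hand": 0.55}, {"dp": [0, 0, -0.6], "angular": [0, 0, -0.36], "hand": 0.55}, {"dp": [0, 0, -0.6], "angular": [0, 0, -0.36], "hand": 0.55}, {"dp": [0, 0, -0.6], "angular": [0, 0, -0.36], "hand": 0.55}, {"dp": [0, 0, -0.6], "angular": [0, 0, -0.36], "hand": 0.55}, {"dp": [0, 0, -0.6], "angular": [0, 0, -0.36], "hand": 0.55}, {"dp": [0, 0, -0.6], "angular": [0, 0, -0.36], "hand": 0.55}, {"dp": [0, 0, -0.6], "angular": [0, 0, -0.36], "hand": 0.55}, {"dp": [0, 0, -0.6], "angular": [0, 0, -0.36], "hand": 0.55}])

```text
time_s: 23.6
position: [588.6, -33.6, 316.3]
ee_rot: [0.116, 0.993, 0.0, 0.0]
ft_force: [-1.2, 0.3, -0.3]
grip_width: 66.5
gripper_force: 0.0
```

```bash
python3 -c "
from st import *
c=r.calibration('wrist');im=r.read_camera('wrist');cv2.imwrite('pics/w7.png',im[:,:,::-1])
for k,v in knobs(im,c,G).items(): print(k,v)
st()
"
```

```text
A (array([594.7,  94.5]), np.float64(-15.9), 1633, np.float64(26.9), np.float64(0.43))
B (array([ 669.3, -107.2]), np.float64(-14.4), 1216, np.float64(26.8), np.float64(0.44))
C (array([ 547.5, -152.2]), np.float64(30.1), 1559, np.float64(26.9), np.float64(0.44))
D (array([473.1,  49.7]), np.float64(9.7), 2068, np.float64(27.1), np.float64(0.41))
t 23.65 p [588.6 -33.6 316.2] yaw_y 76.7 zax [ 0.001  0.    -1.   ] j [-0.53  0.32  0.68  1.69 -0.22  1.2   1.54] F [ 0.3  0.6 -0.1] T [ 0.03 -0.03  0.03] w 66.0 g 0.0
```

View pics/w7.png

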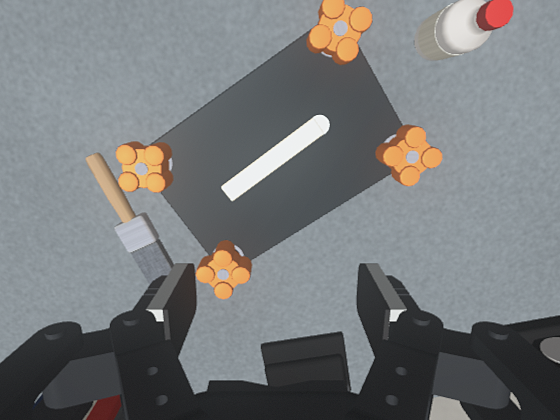

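The press, folder, brush and glue are where they were, and the knob angles fit the stops I felt. C was released from the hardest wrench with a small back-off, so I'll feel C once more to be sure it is home.

Emit:
carry_out(targets=[{"dp": [0.083, -0.835, 0], "angular": [0, 0, 0.009], "hand": 0.55}, {"dp": [0.083, -0.835, 0], "angular": [0, 0, 0.009], "hand": 0.55}, {"dp": [0.083, -0.835, 0.3], "angular": [0, 0, 0.009], "hand": 0.55}, {"dp": [0.083, -0.835, 0.6], "angular": [0, 0, 0.009], "hand": 0.55}, {"dp": [0.083, -0.835, 0.9], "angular": [0, 0, 0.009], "hand": 0.55}, {"dp": [0.083, -0.835, 1], "angular": [0, 0, 0.009], "hand": 0.55}, {"dp": [0.083, -0.835, 1], "angular": [0, 0, 0.009], "hand": 0.55}, {"dp": [0.083, -0.835, 1], "angular": [0, 0, 0.009], "hand": 0.55}])

```text
time_s: 24.32
position: [547.3, -152.6, 165.1]
ee_rot: [0.129, 0.992, -0.0, -0.002]
ft_force: [-0.2, -0.6, 0.8]
grip_width: 66.2
gripper_force: 0.0
```

```bash
python3 -c "
from st import *
c=r.calibration('wrist');im=r.read_camera('wrist')
k=knobs(im,c,G);print(k)
to(*k['C'][0],91,45+k['C'][1])
"
```

```text
{'B': (array([ 666.8, -105.8]), np.float64(-23.8), 75, np.float64(25.7), np.float64(0.88)), 'C': (array([ 547.8, -152.8]), np.float64(30.0), 4407, np.float64(26.9), np.float64(0.44))}
t 24.37 p [ 548.9 -153.   167.1] yaw_y 75.2 zax [ 0.001 -0.001 -1.   ] j [-0.3   0.46  0.66  1.89 -0.35  0.9   1.85] F [ 0.9 -0.8 -0.4] T [-0.01 -0.02 -0.02] w 66.1 g 0.0
dp [ 0.008 -0.     0.507] ang 0.0013
```

C reads 30.0° again from directly above. I'll grip it and feel.

Emit:
carry_out(targets=[{"dp": [0.004, 0, 0.2], "angular": [0, 0, 0.001], "hand": 0.55}, {"dp": [0.004, 0, 0.5], "angular": [0, 0, 0.001], "hand": 0.55}, {"dp": [0.004, 0, 0.5], "angular": [0, 0, 0.001], "hand": 0.55}, {"dp": [0.004, 0, 0.5], "angular": [0, 0, 0.001], "hand": 0.55}, {"dp": [0.004, 0, 0.5], "angular": [0, 0, 0.001], "hand": 0.2}, {"dp": [0.004, 0, 0.5], "angular": [0, 0, 0.001], "hand": -0.1}, {"dp": [0.004, 0, 0.5], "angular": [0, 0, 0.001], "hand": -0.1}, {"dp": [0.004, 0, 0.5], "angular": [0, 0, 0.001], "hand": -0.1}])

```text
time_s: 25.03
position: [549.8, -153.8, 94.4]
ee_rot: [0.13, 0.992, -0.0, 0.003]
ft_force: [-1.2, -1.5, 4.9]
grip_width: 44.1
gripper_force: 29.8
```

```bash
python3 -c "
from st import *
st()"
```

```text
t 25.03 p [ 549.8 -153.8   94.4] yaw_y 75.1 zax [ 0.006 -0.001 -1.   ] j [-0.24  0.57  0.59  1.94 -0.45  0.77  1.92] F [-1.2 -1.5  4.9] T [-0.29  0.18  0.1 ] w 44.1 g 29.8
```

Emit:
carry_out(targets=[{"dp": [0, 0, 0], "angular": [0, 0, 0.01], "hand": -0.1}, {"dp": [0, 0, 0], "angular": [0, 0, 0.01], "hand": -0.1}])

```text
time_s: 25.2
position: [549.8, -153.8, 94.4]
ee_rot: [0.144, 0.99, -0.0, 0.003]
ft_force: [-1.1, -0.8, 7.2]
grip_width: 44.5
gripper_force: 31.3
```

```bash
python3 -c "
from st import *
st()"
```

```text
t 25.2 p [ 549.8 -153.8   94.4] yaw_y 73.4 zax [ 0.006 -0.002 -1.   ] j [-0.24  0.57  0.6   1.94 -0.45  0.77  1.89] F [-1.1 -0.8  7.2] T [-0.33  0.22  0.78] w 44.5 g 31.3
```

C resists immediately, so it is home. I'll release without backing off, lift clear, check and hand in.

Emit:
carry_out(targets=[{"dp": [0, 0, 0], "angular": [0, 0, 0], "hand": 0.1}, {"dp": [0, 0, 0], "angular": [0, 0, 0], "hand": 0.55}, {"dp": [0, 0, 0], "angular": [0, 0, 0], "hand": 0.55}, {"dp": [0, 0, -0.6], "angular": [0, 0, 0], "hand": 0.55}, {"dp": [0, 0, -1], "angular": [0, 0, 0], "hand": 0.55}, {"dp": [0, 0, -1], "angular": [0, 0, 0], "hand": 0.55}, {"dp": [0, 0, -1], "angular": [0, 0, 0], "hand": 0.55}, {"dp": [0, 0, -1], "angular": [0, 0, 0], "hand": 0.55}, {"dp": [0, 0, -1], "angular": [0, 0, 0], "hand": 0.55}])

```text
time_s: 25.95
position: [548.3, -152.4, 242.5]
ee_rot: [0.145, 0.989, 0.001, 0.002]
ft_force: [-0.2, 0.7, -1.1]
grip_width: 66.4
gripper_force: 0.0
```

```bash
python3 -c "
from st import *
c=r.calibration('wrist');im=r.read_camera('wrist')
print(knobs(im,c,G));st()
print(r.hand_in())
"
```

```text
{'B': (array([ 673.4, -115.2]), np.float64(-8.7), 614, np.float64(22.0), np.float64(0.1)), 'C': (array([ 547.8, -152.9]), np.float64(30.1), 2391, np.float64(27.0), np.float64(0.44)), 'D': (array([482.8,  41.9]), np.float64(42.3), 1867, np.float64(21.6), np.float64(0.16))}
t 26.0 p [ 547.3 -152.   240.9] yaw_y 73.3 zax [ 0.     0.001 -1.   ] j [-0.36  0.37  0.72  1.83 -0.28  1.04  1.76] F [ 0.5  0.1 -0.1] T [-0.   -0.01  0.02] w 66.6 g 0.0
the job is handed in; nothing more can be done
None
```

I screwed all four knobs clockwise until they stopped, in the order A, C, B, D (C briefly re-felt at the end, still home), then handed the job in at 26 s with the arm clear; the press hadn't measurably moved, and the folder, brush and glue looked untouched, though C's stop briefly read 2.05 N m, right at the press's 2 N m twist limit.

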